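# Release the ratchet jar clamp and return the jar to the lazy susan

## Task

Free the jar with the green lid from the ratchet clamp: press the red pawl's thumb pad down so its nose lifts off the ratchet wheel and, keeping it pressed, draw the jaw back until it comes firmly up against its rubber stop, without forcing the pawl, jaw or stop. Then let go, lift the jar out and set it down gently, upright, on the empty cork place of the turntable, leaving the clamp open and the other jars undisturbed.

Things in the scene. Friction and masses are not known exactly. Their poses are not given: they have to be found in the camera images.
- clamp_axis (a point): Fixed ratchet jar clamp. Point on its centre line, on the top face of its wooden base (base 350 x 90 x 18 mm). x axis: level, along the clamp from sliding jaw (-x) to fixed rubber vee jaw (+x), z up. Base spans x -203 to +147 mm; the clamped jar stands on it at x = +85. Both jaws are 60 mm wide and reach 48 mm above base top. A yellow stop collar is set at an unmeasured place near the -x end.
- jaw (a joint): Aluminium sliding jaw: travel in m, 0 = clamped, grows as it backs off along the clamp's -x. 1 N friction plus 25 N per m/s; it cannot back off while the pawl's nose is in the wheel; under some 8 N clamping load, it may spring back a few mm when freed. It meets the stop collar's rubber buffer somewhere between 25 and 63 mm of travel, different each time, to be found by feel.
- jaw_rest (a point): Thumb rest: aluminium upright at the rear of the sliding jaw (10 mm thick, 56 mm wide), behind the pawl's pad, moving with the jaw. Point: top edge, mid-width, of its face towards the pad (clamp +x), 12 mm above the unpressed pad. Fingers pressing on the pad can pull the jaw back by bearing on this face. Axes as the clamp's.
- pawl_pad (a point): Red thumb pad of the sprung pawl, 34 mm along the clamp x 36 mm across. Point: centre of its top face, at rest 62 mm above base top; 4 mm gap from pad edge to thumb rest; rides on the jaw. Pressed down, it tilts about a cross pin 41 mm ahead (clamp +x) and lifts the nose off the ratchet wheel (48 mm across) ahead of the pin. Between pad and jar nothing stands higher than 62 mm above base top.
- pawl (a joint): Pawl angle in rad: 0 = nose in the wheel, about 0.14 = nose clear of the teeth (pad pressed 6 mm), 0.28 = hard end of its stroke (pad pressed 11.5 mm). Spring: about 4 N on the pad to begin, 7 N to clear the wheel, 10 N at the end; a few N more at first, under load.
- buffer (a joint): Squeeze of the rubber stop buffer, in m: 0 = untouched, 0.010 = flat. Stiffness 1.5 N/mm. 1 mm or more is firmly against the stop; more than 6 mm is forced.
- jar_center (a point): The jar to move: glass, yellow band, green lid, 58 mm across and 115 mm tall (straight sides up to 85 mm, then a shoulder and a 52 mm lid), about 0.35 kg. The point is its centre, 57.5 mm above its foot; z is its upright axis.
- free_place (a point): Empty place on the lazy susan: a dark brown 68 mm cork disc. Point: its centre, at the height of the turntable's top (25 mm above the counter), 75 mm from the turntable's axis, x pointing outwards. The wooden turntable is 250 mm across and turns stiffly; two more jars of the same size stand 75 mm from its axis, 120 degrees either side of this place.
- jar2_center (a point): Centre of a bystander jar (58 x 115 mm, blue band, white lid) on the turntable: leave it alone.
- jar3_center (a point): Centre of a bystander jar (58 x 115 mm, white band, red lid) on the turntable: leave it alone.

How it is judged:
On the way, in this order (a step that is already met when the one before it is completed fails the run):
1. the pawl's nose is lifted clear of the ratchet wheel by pressing the pad (value of joint pawl above 0.14 rad), for 0.1 s.
2. the jaw is drawn back firmly against its rubber stop (buffer squeezed 1 mm or more) (value of joint buffer above 0.001 m), for 0.2 s.
At the end, for the whole second after the job is handed in: The jar stands upright (within 0.1 rad) and still on the turntable, its axis within 20 mm of the centre of the empty cork place; the jaw is still backed off by more than 15 mm; nothing is held (horizontal distance between jar_center and free_place below 0.02 m and z of jar_center in the frame of free_place between 0.053 and 0.062 m and angle between jar_center's own z axis and vertical below 0.1 rad and linear speed of jar below 0.02 m/s and value of joint jaw above 0.015 m); the robot touches nothing.
It fails at once if the clamp is forced: the robot pushes on the jaw or its pawl with more than 30 N (contact force between any of the fingers, the arm and jaw above 30 N).
It fails at once if the rubber stop is forced: squeezed more than 6 mm (value of joint buffer above 0.006 m).
It fails at once if the jar is set down hard: more than 45 N between jar and turntable (contact force between jar and turntable above 45 N).
It fails at once if the jar is tipped by more than 0.6 rad (angle between jar_center's own z axis and vertical above 0.6 rad).
It fails at once if another jar is moved more than 30 mm (distance of any of jar2_center, jar3_center from where it was at the start of the episode above 0.03 m).
It also fails if it takes over 72 s, if anything falls off the work surface, if the arm or the gripper's body presses on something with over 40 N, if the wrist force passes 120 N, or if a joint passes its speed limit or range.

## Robot

A 6-joint arm with a two-finger parallel gripper is mounted at the origin on the work surface. World frame = base frame: x ahead of the robot, y to its left, z up, the work surface at z = 0. Lengths are in m, angles in rad, forces in N, time in s.
With the tool pointing down it reaches from about 0.3 to 0.775 m from the base axis. Payload 14.6 kg.
Tool frame: the origin (TCP) lies midway between the tips of the shut fingers; the grasp point (between the pads) lies 19 mm behind it; z points along the fingers, y is the line along which they close (so a half turn about z gives the same grasp; the last joint's range is limited). The gripper opens to 94 mm and grips with 3 to 60 N. Pads are 16 mm wide; open, the fingers measure 119 mm over their backs; the gripper's body (75 mm by 177 mm) begins 78 mm behind the grasp point.
Start: joints at [1.048, 0.3, 1.521, -0, 1.321, -0.067], TCP at [0.242, 0.494, 0.205] pointing down, gripper open.
Joint ranges: [-3.03, 3.03], [-0.79, 2.21], [0.23, 2.52], [-1.04, 4.18], [0, 3.07], [-2.55, 2.55]. Speed limits (rad/s): [2.22, 2.22, 2.57, 3.14, 3.14, 3.14].

## Interface

Orientations are given as [roll, pitch, yaw] about the fixed x, y, z axes, in that order (R = Rz(yaw) Ry(pitch) Rx(roll)).
In Python, from workcell import telemetry, imaging, ticket gives the robot as it stands. The module is installed in compiled form; this text tells all that it offers.
- The arm moves only by the tool jog_arm, never from a script. Its argument "deltas" is a list of rows, each a list of 6 numbers: the shift along the world's x, y, z in mm, then the turn, a rotation vector about the world's x, y, z in rad. In form: [[tx, ty, tz, rx, ry, rz], ...]. A call has 1 to 10 rows; each row shifts and turns the commanded pose from where the row before left it; what a row does not reach is not made up. A row lasts 1/12 s, in which the tool goes at most 41.7 mm and 7.16 degrees, less where a joint would pass 70% of its speed; a pose out of reach is approached as far as the arm can. A call is refused whole if a number of a shift passes 41.7 or a number of a turn 0.125, either way. A call with a gripper value outside its range is refused whole. "gripper" is the finger opening in mm, from 0 to 94, set as the call begins (left out, the last holds). The fingers move at their own pace and stop on an object; "force" is the grip in N (left out, the last holds). Time passes only in rows, so rows that do not move let the fingers close. It gives the time, the measured TCP pose, the force, the opening and the grip force at its end, in the units of the state.
- telemetry.get_obs(): the state, without advancing time (a new reading comes with each control period).
- imaging.snapshot(name): name is "scene" or "top" or "wrist"; returns the picture (400x640x3 uint8, red, green, blue); there is no depth.
- imaging.calibration(name): a dict with "fx", "fy", "cx", "cy" (pixels), "world_to_cam" (4x4, takes a point from world to camera coordinates); the wrist camera has in their place "mount" (4x4, takes a point from camera to tool coordinates, whose origin is the TCP and whose axes are the flange's). Camera axes: x right, y down, z forward; pixel columns grow to the right and rows downward; lengths in m; the calibration is good to about 2 mm. The wrist camera is an equidistant fisheye: a pixel r from the principal point sees the ray r / f radians off the axis. A picture is of the moment at which its call begins: read the wrist's pose just before it. calibration takes no time and is no camera call.
- ticket.sign_off(): hands the job in; it is judged then, once.
The state is a dict: "time_s": time; "qpos": joint angles; "dq": joint speeds; "joint_efforts": joint torques, N m; "ee_pos": TCP position; "tcp_rot": TCP orientation; "contact_force": force on the tool from outside, world axes, zero at the start; "torque": the same for the moment, N m; "width": finger opening in m; "gripper_force": force on a finger pad.
Only numpy, scipy, OpenCV 4.12 (cv2) and the standard library are available. Lean on these libraries where they do the work, as an engineer would, in place of code of your own. Each camera call takes 0.05 s, during which the arm holds its last target. There are 200 camera calls.

## Working session

There is one attempt and no reset: what is moved stays moved. The work goes in short steps, Python scripts to look and compute and a tool call to move; the robot and the scene stay as the last step left them, time stands still between calls to the robot, and variables do not carry over. Pictures are saved under pics/ and viewed, at most 10 in all, crops included, and the job is handed in when it is done.

Besides the shell and the picture viewer there is one more tool, called after "Call:" by a JSON object that holds its "name" and its "arguments". jog_arm: Moves the arm, as the interface text tells. Its arguments: {"type":"object","properties":{"deltas":{"type":"array","items":{"type":"array","items":{"type":"number"}}},"gripper":{"type":"number"},"force":{"type":"number"}},"required":["deltas"]}

```bash
mkdir -p pics; python3 - <<'E'
from workcell import telemetry, imaging
import cv2,numpy as np
o=telemetry.get_obs();print({k:np.round(v,3) for k,v in o.items()})
for n in("scene","top"):
    im=imaging.snapshot(n);cv2.imwrite(f"pics/{n}0.png",im[:,:,::-1]);c=imaging.calibration(n);print(n,c)
print(imaging.calibration("wrist"))
E
```

```text
{'time_s': np.float64(0.0), 'qpos': array([ 1.048,  0.301,  1.522, -0.   ,  1.321, -0.067]), 'dq': array([ 0.002, -0.001,  0.   , -0.   , -0.001, -0.001]), 'joint_efforts': array([-1.0000e-03, -5.3181e+01, -3.5274e+01,  7.1000e-02,  2.4000e-02,
       -0.0000e+00]), 'ee_pos': array([0.242, 0.494, 0.205]), 'tcp_rot': array([-3.14 , -0.   ,  2.686]), 'contact_force': array([-0.246,  0.474,  0.034]), 'torque': array([-0.002,  0.017, -0.039]), 'gripper_force': np.float64(0.0), 'width': np.float64(0.094)}
scene {'fx': 453.6622265467761, 'fy': 453.6622265467761, 'cx': 316.6991468924486, 'cy': 204.15770778841505, 'world_to_cam': array([[-0.06886272,  0.99747922,  0.01712089,  0.02317316],
       [ 0.75745877,  0.06344564, -0.64979294, -0.34178986],
       [-0.6492412 , -0.03177814, -0.75991842,  1.38643027],
       [ 0.        ,  0.        ,  0.        ,  1.        ]])}
top {'fx': 392.7169861815996, 'fy': 392.7169861815996, 'cx': 324.1895217767566, 'cy': 204.79392500502865, 'world_to_cam': array([[-3.08606018e-03, -9.99995168e-01,  3.75375019e-04,
         4.60312800e-03],
       [-9.77447484e-01,  2.93721243e-03, -2.11158208e-01,
         5.25336380e-01],
       [ 2.11156085e-01, -1.01855630e-03, -9.77451825e-01,
         7.48167571e-01],
       [ 0.00000000e+00,  0.00000000e+00,  0.00000000e+00,
         1.00000000e+00]])}
{'fx': 309.70691628693146, 'fy': 309.70691628693146, 'cx': 321.99104055385095, 'cy': 197.80100567892057, 'mount': array([[-9.98835227e-04, -9.69982171e-01, -2.43173991e-01,
         7.07568478e-02],
       [ 9.99999442e-01, -8.85499281e-04, -5.75374668e-04,
        -6.20966315e-04],
       [ 3.42772775e-04, -2.43174430e-01,  9.69982515e-01,
        -1.79204232e-01],
       [ 0.00000000e+00,  0.00000000e+00,  0.00000000e+00,
         1.00000000e+00]])}
```

View pics/scene0.png

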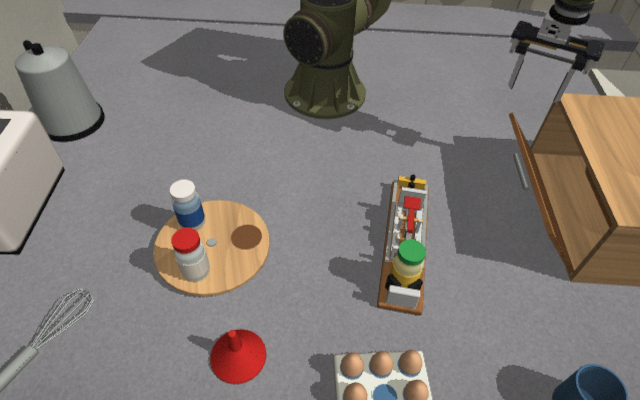

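View pics/top0.png

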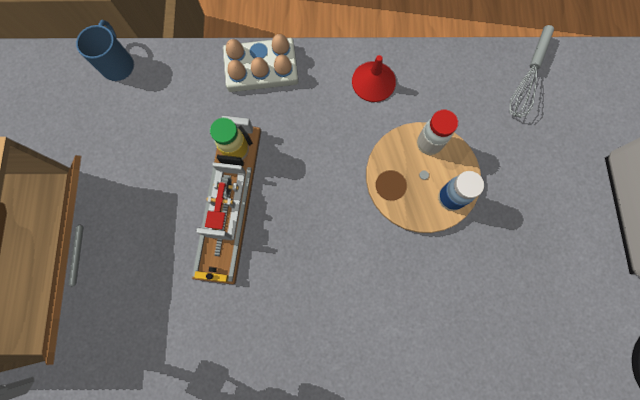

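Scene view: clamp at cols 385–425, rows 178–310, with the red pad near (412,203), the green lid near (411,251) and the cork near (246,237). Top view: pad near (214,219), lid (225,131), cork (391,185), collar (210,276).

```bash
cat > h.py <<'E'
import numpy as np,cv2
from workcell import telemetry, imaging
def ray(n,uv):
    c=imaging.calibration(n);M=np.array(c["world_to_cam"]);R=M[:3,:3];o=-R.T@M[:3,3]
    d=R.T@np.array([(uv[0]-c["cx"])/c["fx"],(uv[1]-c["cy"])/c["fy"],1]);return o,d/np.linalg.norm(d)
def plane(n,uv,z):
    o,d=ray(n,uv);return o+d*(z-o[2])/d[2]
def tri(u1,u2,n1="scene",n2="top"):
    o1,d1=ray(n1,u1);o2,d2=ray(n2,u2)
    s=np.linalg.lstsq(np.c_[d1,-d2],o2-o1,rcond=None)[0]
    a,b=o1+s[0]*d1,o2+s[1]*d2;return (a+b)/2,np.linalg.norm(a-b)
def blob(im,lo,hi,box):
    h=cv2.cvtColor(im,cv2.COLOR_RGB2HSV);m=cv2.inRange(h,np.array(lo),np.array(hi))
    k=np.zeros_like(m);x0,y0,x1,y1=box;k[y0:y1,x0:x1]=m[y0:y1,x0:x1]
    n,l,s,c=cv2.connectedComponentsWithStats(k);i=1+s[1:,4].argmax();return c[i],s[i],l==i
E
python3 - <<'E'
from h import *
S=cv2.imread("pics/scene0.png")[:,:,::-1];T=cv2.imread("pics/top0.png")[:,:,::-1]
B=dict(pad=((0,150,80),(8,255,255),(395,185,430,240),(195,175,235,235)),lid=((45,100,40),(80,255,255),(390,230,435,280),(205,110,245,150)),
 cork=((0,60,20),(20,255,120),(225,220,268,255),(370,165,412,205)))
for k,(lo,hi,bs,bt) in B.items():
    a=blob(S,lo,hi,bs);b=blob(T,lo,hi,bt);p,e=tri(a[0],b[0]);print(k,a[0].round(1),a[1],b[0].round(1),b[1],p.round(4),round(e,4))
    if k=="cork":print(plane("scene",a[0],.025),plane("top",b[0],.025))
a=cv2.resize(S[170:320,370:440],None,fx=4,fy=4,interpolation=cv2.INTER_CUBIC)
b=cv2.resize(T[110:290,180:270],None,fx=600/180,fy=600/180,interpolation=cv2.INTER_CUBIC)
cv2.imwrite("pics/c0.png",np.hstack([a,b[:600]])[:,:,::-1])
E
```

```text
pad [411.3 210. ] [404 196  17  37 320] [216.3 211.2] [205 183  20  46 459] [0.5099 0.2191 0.07  ] 0.0004
lid [411. 252.] [398 240  28  26 572] [223.3 130.8] [210 118  27  27 563] [0.6593 0.1995 0.1227] 0.0005
cork [242.5 236.7] [232 225  25  24 176] [390.7 185.1] [376 171  30  29 697] [ 0.5765 -0.1445  0.0207] 0.0069
[ 0.57928299 -0.14704669  0.025     ] [ 0.57494748 -0.14024478  0.025     ]
```

View pics/c0.png

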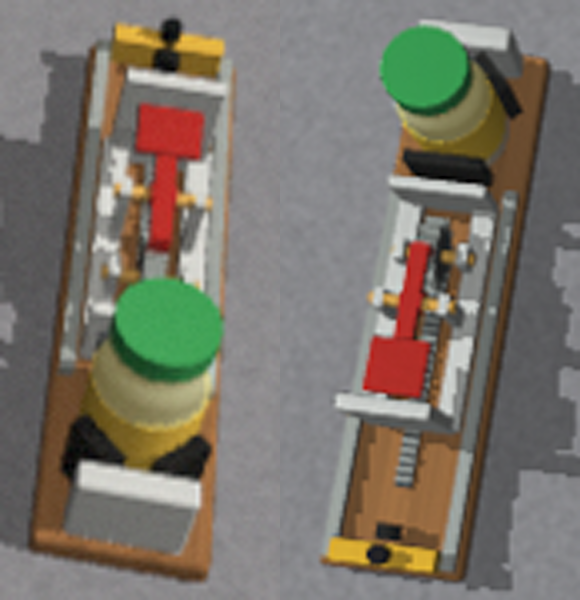

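```bash
python3 - <<'E'
from h import *
f=lambda x,y:(370+x/4,170+y/4); g=lambda x,y:(180+(x-280)/3.3333,110+y/3.3333)
P=lambda a,b:print([x.round(4) for x in tri(f(*a),g(*b))])
for a,b in [((170,131),(397,366)),((168,328),(425,67))]:P(a,b)
print("cork",tri((246.5,237),(390.7,185.1)),plane("scene",(246.5,237),.025),"hub",plane("top",(424,175),.03),plane("scene",(211.5,242),.03))
print("padplane",plane("top",g(397,366),.08),plane("scene",f(170,131),.08));
print("lidplane",plane("top",g(425,67),.133),plane("scene",f(168,328),.133))
# rest top edge (ends) at z=.092 ; base corners at .018
for n,pts in (("s",[(130,75),(225,95)]),("b",[(95,45),(233,65),(35,545),(208,575)])):
  for p in pts: print(n,plane("scene",f(*p),.092 if n=="s" else .018).round(3))
for p in [(337,400),(430,415)]: print(plane("top",g(*p),.092).round(3))
for p in [(548,60),(460,578),(322,565)]: print("topbase",plane("top",g(*p),.018).round(3))
E
```

```text
[array([0.4918, 0.221 , 0.0734]), np.float64(0.0022)]
[array([0.6604, 0.1999, 0.1241]), np.float64(0.0016)]
cork (array([ 0.57610521, -0.1401157 ,  0.02053962]), np.float64(0.0019557278376462713)) [ 0.5794059  -0.13811512  0.025     ] hub [ 0.59591716 -0.21195796  0.03      ] [ 0.60237706 -0.2098025   0.03      ]
padplane [0.49059577 0.21793955 0.08      ] [0.49730958 0.22053491 0.08      ]
lidplane [0.65653947 0.19661291 0.133     ] [0.66651096 0.19873484 0.133     ]
s [0.468 0.198 0.092]
s [0.479 0.25  0.092]
b [0.376 0.194 0.018]
b [0.385 0.278 0.018]
b [0.721 0.15  0.018]
b [0.731 0.234 0.018]
[0.469 0.248 0.092]
[0.46  0.194 0.092]
topbase [0.71  0.145 0.018]
topbase [0.369 0.189 0.018]
topbase [0.377 0.275 0.018]
```

Call:
{"name": "jog_arm", "arguments": {"deltas": [[25,-27.5,0,0,0,0.033],[25,-27.5,0,0,0,0.033],[25,-27.5,0,0,0,0.033],[25,-27.5,0,0,0,0.033],[25,-27.5,0,0,0,0.033],[25,-27.5,0,0,0,0.033],[25,-27.5,0,0,0,0.033],[25,-27.5,0,0,0,0.033],[25,-27.5,0,0,0,0.033],[25,-27.5,0,0,0,0.033]], "gripper": 0, "force": 20}}

```text
time_s: 0.93
ee_pos: [0.493, 0.2172, 0.2053]
tcp_rot: [-3.141, -0.0, 3.017]
contact_force: [-0.6, 0.0, 0.9]
width: 0.0308
gripper_force: 0.0
```

Call:
{"name": "jog_arm", "arguments": {"deltas": [[0,0,0,0,0,0],[0,0,0,0,0,0]]}}

```text
time_s: 1.1
ee_pos: [0.4927, 0.2175, 0.2049]
tcp_rot: [-3.141, -0.001, 3.013]
contact_force: [-1.2, -0.4, -0.3]
width: 0.018
gripper_force: 0.0
```

```bash
cat >> h.py <<'E'
from scipy.spatial.transform import Rotation as Ro
def wray(uv,obs):
    c=imaging.calibration("wrist");x,y=uv[0]-c["cx"],uv[1]-c["cy"];r=np.hypot(x,y)+1e-9;t=r/c["fx"]
    d=np.array([np.sin(t)*x/r,np.sin(t)*y/r,np.cos(t)]);M=np.array(c["mount"]);R=Ro.from_euler("xyz",obs["tcp_rot"]).as_matrix()
    return R@M[:3,3]+obs["ee_pos"],R@M[:3,:3]@d
def wplane(uv,obs,z):
    o,d=wray(uv,obs);return o+d*(z-o[2])/d[2]
E
python3 - <<'E'
from h import *
import json
o=telemetry.get_obs();im=imaging.snapshot("wrist");cv2.imwrite("pics/w1.png",im[:,:,::-1])
print(o["time_s"],o["ee_pos"].round(4),o["tcp_rot"].round(3),o["width"],o["contact_force"].round(2))
json.dump({k:np.array(o[k]).tolist() for k in("ee_pos","tcp_rot")},open("w1.json","w"))
E
```

```text
1.1 [0.4927 0.2175 0.2049] [-3.141e+00 -1.000e-03  3.013e+00] 0.01795884223973714 [-1.24 -0.44 -0.29]
```

View pics/w1.png

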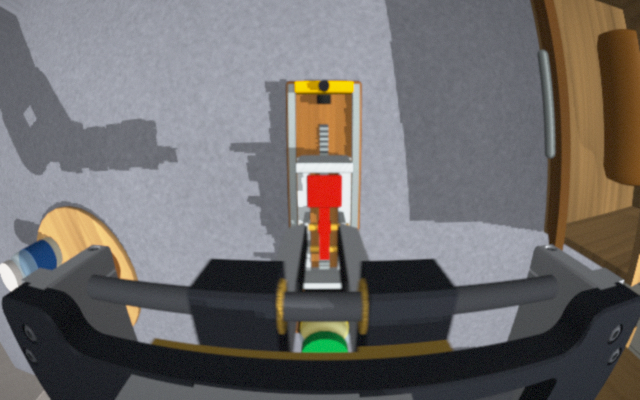

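Wrist view: red pad at cols 307–342, rows 175–208. The rest's white top edge is near row 165, the clamp is aligned with the image, and the yellow collar is at row 86.

```bash
python3 - <<'E'
from h import *
import json
o={k:np.array(v) for k,v in json.load(open("w1.json")).items()}
im=cv2.imread("pics/w1.png")[:,:,::-1]
c,s,m=blob(im,(0,150,80),(8,255,255),(295,165,355,212));print(c,s)
ys,xs=np.where(m);w=m.sum(1);print({r:int(w[r]) for r in range(170,212)})
a=np.array([.992,-.126,0]);
r0,r1=s[1],s[1]+[i for i in range(s[1],211) if w[i]>25][-1]-s[1]+1
print(r0,r1,wplane((324.5,r0),o,.08),wplane((324.5,r1),o,.08),wplane((324.5,(r0+r1)/2),o,.08))
print(wplane((307,190),o,.08),wplane((342,190),o,.08))
print([ (r,im[r,300:350].mean(0).round().tolist()) for r in range(154,178,1)])
print("collar",wplane((324,94),o,.035))
E
```

```text
[323.98944591 191.51275286] [ 308  174   33   38 1137]
{170: 0, 171: 0, 172: 0, 173: 0, 174: 12, 175: 30, 176: 33, 177: 33, 178: 33, 179: 33, 180: 33, 181: 33, 182: 33, 183: 33, 184: 33, 185: 33, 186: 33, 187: 33, 188: 33, 189: 33, 190: 33, 191: 33, 192: 33, 193: 33, 194: 33, 195: 33, 196: 33, 197: 33, 198: 33, 199: 33, 200: 33, 201: 33, 202: 33, 203: 33, 204: 33, 205: 33, 206: 31, 207: 28, 208: 12, 209: 12, 210: 11, 211: 11}
174 208 [0.47386525 0.22180307 0.08      ] [0.50871986 0.21731984 0.08      ] [0.49107544 0.21958682 0.08      ]
[0.48776883 0.20224896 0.08      ] [0.49232054 0.23720472 0.08      ]
[(154, [128.0, 100.0, 73.0]), (155, [117.0, 103.0, 90.0]), (156, [108.0, 107.0, 105.0]), (157, [107.0, 110.0, 111.0]), (158, [107.0, 111.0, 112.0]), (159, [107.0, 110.0, 112.0]), (160, [107.0, 110.0, 112.0]), (161, [111.0, 115.0, 116.0]), (162, [146.0, 151.0, 152.0]), (163, [203.0, 209.0, 211.0]), (164, [229.0, 233.0, 235.0]), (165, [235.0, 239.0, 240.0]), (166, [236.0, 240.0, 241.0]), (167, [235.0, 239.0, 241.0]), (168, [234.0, 238.0, 239.0]), (169, [233.0, 237.0, 238.0]), (170, [230.0, 234.0, 236.0]), (171, [219.0, 223.0, 225.0]), (172, [193.0, 194.0, 194.0]), (173, [169.0, 158.0, 152.0]), (174, [171.0, 133.0, 123.0]), (175, [193.0, 110.0, 103.0]), (176, [210.0, 93.0, 86.0]), (177, [219.0, 91.0, 82.0])]
collar [0.39131783 0.23227886 0.035     ]
```

Call:
{"name": "jog_arm", "arguments": {"deltas": [[-8,3,-20,0,0,0],[0,0,-25,0,0,0],[0,0,-25,0,0,0],[0,0,-20,0,0,0],[0,0,-13,0,0,0],[0,0,-8,0,0,0],[0,0,0,0,0,0],[0,0,0,0,0,0]]}}

```text
time_s: 1.82
ee_pos: [0.4839, 0.2225, 0.0949]
tcp_rot: [3.141, 0.0, 3.017]
contact_force: [0.1, 0.6, 0.1]
width: 0.0003
gripper_force: 0.0
```

Call:
{"name": "jog_arm", "arguments": {"deltas": [[0,0,-3,0,0,0],[0,0,-3,0,0,0],[0,0,-3,0,0,0],[0,0,-3,0,0,0],[0,0,0,0,0,0],[0,0,0,0,0,0]]}}

```text
time_s: 2.32
ee_pos: [0.4841, 0.2218, 0.0823]
tcp_rot: [-3.141, -0.0, 3.016]
contact_force: [0.2, 0.2, -0.6]
width: 0.0004
gripper_force: 0.0
```

Call:
{"name": "jog_arm", "arguments": {"deltas": [[0,0,-2,0,0,0],[0,0,-2,0,0,0],[0,0,-2,0,0,0],[0,0,0,0,0,0],[0,0,0,0,0,0]]}}

```text
time_s: 2.73
ee_pos: [0.4842, 0.222, 0.0768]
tcp_rot: [3.141, 0.0, 3.016]
contact_force: [-1.1, -0.4, 4.0]
width: 0.0001
gripper_force: 2.3
```

Contact on the pad (4 N). I'll press on.

Call:
{"name": "jog_arm", "arguments": {"deltas": [[0,0,-2,0,0,0],[0,0,-2,0,0,0],[0,0,-1,0,0,0],[0,0,0,0,0,0],[0,0,0,0,0,0]]}}

```text
time_s: 3.15
ee_pos: [0.4837, 0.2221, 0.0717]
tcp_rot: [3.141, -0.001, 3.016]
contact_force: [-6.4, 0.7, 7.4]
width: 0.0004
gripper_force: 4.2
```

Call:
{"name": "jog_arm", "arguments": {"deltas": [[0,0,-1,0,0,0],[0,0,-1,0,0,0],[0,0,0,0,0,0],[0,0,0,0,0,0]]}}

```text
time_s: 3.48
ee_pos: [0.4836, 0.2221, 0.0697]
tcp_rot: [3.141, -0.001, 3.016]
contact_force: [-5.7, 1.0, 8.1]
width: 0.0002
gripper_force: 4.7
```

```bash
python3 - <<'E'
from h import *
o=telemetry.get_obs();im=imaging.snapshot("wrist")
b=imaging.snapshot("scene")
print(o["time_s"],o["ee_pos"].round(4),o["contact_force"].round(2))
cv2.imwrite("pics/w2.png",np.hstack([cv2.resize(im[80:280,250:400],None,fx=3,fy=3)[:600,:400],cv2.resize(b[160:310,370:440],None,fx=4,fy=4)])[:,:,::-1])
E
```

```text
3.4833 [0.4836 0.2221 0.0697] [-5.69  1.    8.12]
```

View pics/w2.png

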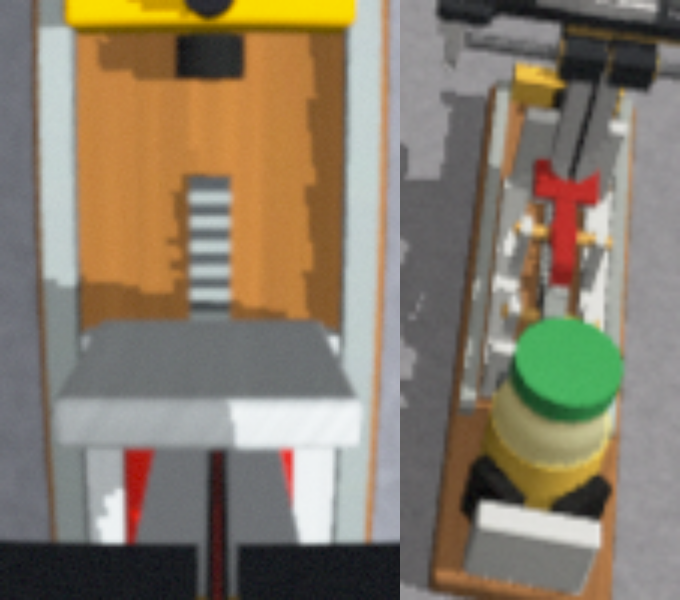

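Fingers sit on the red pad just ahead of the rest, pad tilted. Buffer (picture row 77) is well behind the jaw (row 320). Next I press slightly more and draw back.

Call:
{"name": "jog_arm", "arguments": {"deltas": [[0,0,-1,0,0,0],[-1,0.1,0,0,0,0],[-2,0.3,0,0,0,0],[-2,0.3,0,0,0,0],[-2,0.2,0,0,0,0],[-2,0.3,0,0,0,0],[-2,0.2,0,0,0,0]]}}

```text
time_s: 4.17
ee_pos: [0.474, 0.2234, 0.0694]
tcp_rot: [3.141, 0.003, 3.016]
contact_force: [1.8, -1.2, 8.7]
width: 0.0005
gripper_force: 3.8
```

Call:
{"name": "jog_arm", "arguments": {"deltas": [[-2.5,0.3,0,0,0,0],[-2.5,0.3,0,0,0,0],[-2.5,0.3,0,0,0,0],[-2.5,0.3,0,0,0,0],[-2.5,0.3,0,0,0,0]]}}

```text
time_s: 4.58
ee_pos: [0.4616, 0.225, 0.0694]
tcp_rot: [3.14, 0.003, 3.016]
contact_force: [1.7, -0.9, 8.3]
width: 0.0003
gripper_force: 3.7
```

```bash
python3 - <<'E'
from h import *
o=dict(ee_pos=np.array([.4836,.2221,.0697]),tcp_rot=np.array([3.141,-.001,3.016]))
for z in(.03,.04,.05):print(z,wplane((320,105.7),o,z).round(4),wplane((320,187),o,z).round(4))
E
```

```text
0.03 [0.4017 0.2306 0.03  ] [0.4594 0.2232 0.03  ]
0.04 [0.4022 0.2305 0.04  ] [0.4573 0.2235 0.04  ]
0.05 [0.4027 0.2305 0.05  ] [0.4552 0.2238 0.05  ]
```

Call:
{"name": "jog_arm", "arguments": {"deltas": [[-2,0.3,0,0,0,0],[-2,0.2,0,0,0,0],[-2,0.3,0,0,0,0],[0,0,0,0,0,0]]}}

```text
time_s: 4.92
ee_pos: [0.4552, 0.2257, 0.0693]
tcp_rot: [3.141, 0.002, 3.016]
contact_force: [0.7, -2.0, 8.7]
width: 0.0004
gripper_force: 4.0
```

Call:
{"name": "jog_arm", "arguments": {"deltas": [[-2.5,0.3,0,0,0,0],[-2.5,0.3,0,0,0,0],[-2.5,0.3,0,0,0,0],[-2,0.3,0,0,0,0],[-1,0.2,0,0,0,0]]}}

```text
time_s: 5.33
ee_pos: [0.4448, 0.2271, 0.0693]
tcp_rot: [3.141, 0.002, 3.016]
contact_force: [0.8, -1.6, 7.6]
width: 0.0004
gripper_force: 3.8
```

Call:
{"name": "jog_arm", "arguments": {"deltas": [[-2.5,0.3,0,0,0,0],[-2,0.3,0,0,0,0],[-0.5,0,0,0,0,0]]}}

```text
time_s: 5.58
ee_pos: [0.4398, 0.2277, 0.0693]
tcp_rot: [3.141, 0.002, 3.016]
contact_force: [1.1, -1.9, 8.3]
width: 0.0007
gripper_force: 3.8
```

Call:
{"name": "jog_arm", "arguments": {"deltas": [[-2.5,0.3,0,0,0,0],[-2,0.3,0,0,0,0],[-0.5,0,0,0,0,0]]}}

```text
time_s: 5.83
ee_pos: [0.4348, 0.2283, 0.0693]
tcp_rot: [3.141, 0.002, 3.016]
contact_force: [0.3, -1.5, 7.3]
width: 0.0001
gripper_force: 3.8
```

Call:
{"name": "jog_arm", "arguments": {"deltas": [[-2,0.3,0,0,0,0],[-1,0.1,0,0,0,0],[0,0,0,0,0,0]]}}

```text
time_s: 6.08
ee_pos: [0.4318, 0.2287, 0.0693]
tcp_rot: [3.141, 0.002, 3.016]
contact_force: [0.8, -1.1, 8.6]
width: 0.0005
gripper_force: 4.0
```

Call:
{"name": "jog_arm", "arguments": {"deltas": [[-2,0.3,0,0,0,0],[-1,0.1,0,0,0,0],[0,0,0,0,0,0]]}}

```text
time_s: 6.33
ee_pos: [0.4288, 0.2291, 0.0693]
tcp_rot: [3.141, 0.002, 3.016]
contact_force: [0.9, -1.0, 8.0]
width: 0.0006
gripper_force: 4.0
```

Call:
{"name": "jog_arm", "arguments": {"deltas": [[-2,0.3,0,0,0,0],[-1,0.1,0,0,0,0],[0,0,0,0,0,0]]}}

```text
time_s: 6.58
ee_pos: [0.4258, 0.2295, 0.0693]
tcp_rot: [3.141, 0.002, 3.016]
contact_force: [0.5, -1.5, 8.3]
width: 0.0004
gripper_force: 4.0
```

Call:
{"name": "jog_arm", "arguments": {"deltas": [[-1.5,0.2,0,0,0,0],[-1,0.1,0,0,0,0],[0,0,0,0,0,0]]}}

```text
time_s: 6.83
ee_pos: [0.4236, 0.2298, 0.0694]
tcp_rot: [3.14, 0.003, 3.016]
contact_force: [2.3, -1.2, 8.9]
width: 0.0004
gripper_force: 3.7
```

Call:
{"name": "jog_arm", "arguments": {"deltas": [[-1.5,0.2,0,0,0,0],[-1,0.1,0,0,0,0],[0,0,0,0,0,0]]}}

```text
time_s: 7.08
ee_pos: [0.4212, 0.2303, 0.0694]
tcp_rot: [3.14, 0.003, 3.016]
contact_force: [1.5, 0.5, 8.0]
width: 0.0006
gripper_force: 3.4
```

Call:
{"name": "jog_arm", "arguments": {"deltas": [[-1.5,0.2,0,0,0,0],[0,0,0,0,0,0],[0,0,0,0,0,0]]}}

```text
time_s: 7.33
ee_pos: [0.4198, 0.2305, 0.0694]
tcp_rot: [3.14, 0.003, 3.016]
contact_force: [2.7, -0.6, 6.9]
width: 0.0003
gripper_force: 5.1
```

```bash
python3 - <<'E'
from h import *
F=[];
for i in range(3):
    o=telemetry.get_obs();F.append(o["contact_force"]);im=imaging.snapshot("wrist")
print(o["time_s"],o["ee_pos"].round(4),np.mean(F,0).round(2))
cv2.imwrite("pics/w3.png",cv2.resize(im[80:280,240:410],None,fx=3,fy=3)[:,:,::-1])
E
```

```text
7.4333 [0.4198 0.2305 0.0694] [ 2.15 -0.35  7.38]
```

View pics/w3.png

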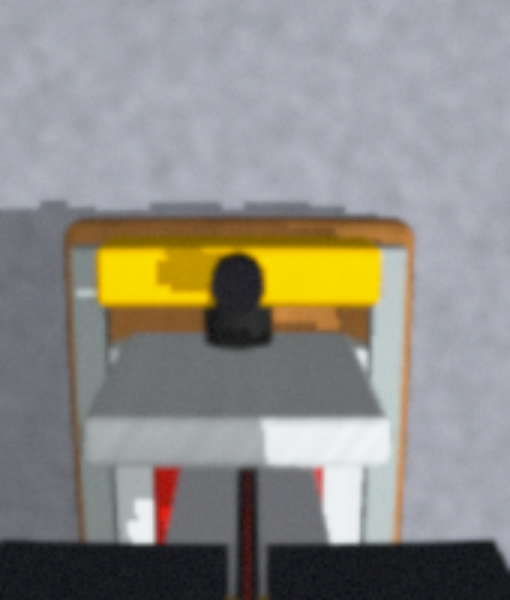

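The rest is right at the black buffer (row 345). I'll creep in 1 mm steps and watch the force.

Call:
{"name": "jog_arm", "arguments": {"deltas": [[-1,0.1,0,0,0,0],[0,0,0,0,0,0],[0,0,0,0,0,0]]}}

```text
time_s: 7.73
ee_pos: [0.419, 0.2306, 0.0695]
tcp_rot: [3.14, 0.004, 3.016]
contact_force: [3.9, -0.7, 6.5]
width: 0.0003
gripper_force: 6.0
```

Call:
{"name": "jog_arm", "arguments": {"deltas": [[-0.8,0.1,0,0,0,0],[0,0,0,0,0,0],[0,0,0,0,0,0],[0,0,0,0,0,0],[0,0,0,0,0,0]]}}

```text
time_s: 8.15
ee_pos: [0.4184, 0.2307, 0.0695]
tcp_rot: [3.14, 0.004, 3.016]
contact_force: [5.6, -1.6, 6.5]
width: 0.0003
gripper_force: 6.6
```

Call:
{"name": "jog_arm", "arguments": {"deltas": [[1.5,-0.2,0,0,0,0],[1.5,-0.2,0,0,0,0],[0.5,0,2,0,0,0],[0.5,0,4,0,0,0],[0,0,6,0,0,0],[0,0,12,0,0,0],[0,0,20,0,0,0],[0,0,30,0,0,0],[0,0,35,0,0,0]]}}

```text
time_s: 8.9
ee_pos: [0.4199, 0.2295, 0.1777]
tcp_rot: [-3.14, -0.003, 3.016]
contact_force: [0.3, 0.3, -0.7]
width: 0.0002
gripper_force: 0.0
```

Call:
{"name": "jog_arm", "arguments": {"deltas": [[10,-1.3,35,0,0,0],[20,-2.5,30,0,0,0],[30,-3.8,7,0,0,0],[35,-4.5,0,0,0,0],[35,-4.5,0,0,0,0],[35,-4.5,0,0,0,0],[20,-2.5,0,0,0,0],[0,0,0,0,0,0],[0,0,0,0,0,0],[0,0,0,0,0,0]], "gripper": 94}}

```text
time_s: 9.73
ee_pos: [0.6051, 0.2065, 0.2494]
tcp_rot: [-3.141, -0.001, 3.016]
contact_force: [0.3, 0.2, 0.2]
width: 0.0637
gripper_force: 0.0
```

```bash
python3 - <<'E'
from h import *
o=telemetry.get_obs();im=imaging.snapshot("wrist");s=imaging.snapshot("scene");t=imaging.snapshot("top")
for n,i in(("w4",im),("s4",s),("t4",t)):cv2.imwrite(f"pics/{n}.png",i[:,:,::-1])
print(o["time_s"],o["ee_pos"].round(4),o["tcp_rot"].round(4),o["width"],o["contact_force"].round(1))
c,st,m=blob(im,(45,100,40),(80,255,255),(200,100,450,400));print(c,st)
# lid top: brighter face
(cx,cy),ax,an=cv2.fitEllipse(np.vstack([k for k in cv2.findContours(m.astype(np.uint8),0,1)[0]]));print(cx,cy,ax,an)
print(wplane((cx,cy),o,.133),[wplane((u,cy),o,.133).round(4) for u in(st[0],st[0]+st[2])],[wplane((cx,v),o,.133).round(4) for v in(st[1],st[1]+st[3])])
E
```

```text
9.7333 [0.6051 0.2065 0.2494] [-3.1414e+00 -6.0000e-04  3.0160e+00] 0.06365976301286998 [0.3 0.2 0.2]
[320.52091053 242.3742721 ] [ 296  218   50   49 1889]
320.5199279785156 242.36427307128906 (47.93512725830078, 48.43449401855469) 95.92052459716797
[0.65472867 0.19803662 0.133     ] [array([0.6517, 0.173 , 0.133 ]), array([0.6581, 0.2241, 0.133 ])] [array([0.6286, 0.2014, 0.133 ]), array([0.6829, 0.1944, 0.133 ])]
```

View pics/w4.png

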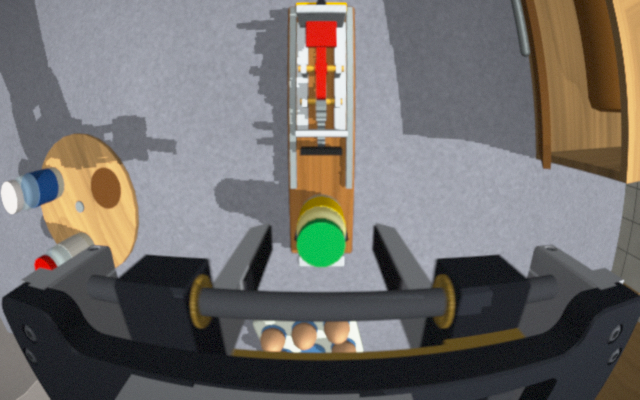

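Call:
{"name": "jog_arm", "arguments": {"deltas": [[26,-4,0,0,0,0],[26,-4.5,0,0,0,0],[0,0,-5,0,0,0],[0,0,-25,0,0,0],[0,0,-35,0,0,0],[0,0,-35,0,0,0],[0,0,-35,0,0,0],[0,0,-25,0,0,0],[0,0,-13,0,0,0],[0,0,-6,0,0,0]], "gripper": 94}}

```text
time_s: 10.72
ee_pos: [0.6567, 0.198, 0.0689]
tcp_rot: [-3.141, -0.002, 3.016]
contact_force: [0.7, -0.5, 0.3]
width: 0.0943
gripper_force: 0.0
```

Call:
{"name": "jog_arm", "arguments": {"deltas": [[0,0,0,0,0,0],[0,0,0,0,0,0],[0,0,0,0,0,0],[0,0,0,0,0,0],[0,0,0,0,0,0],[0,0,0,0,0,0],[0,0,0,0,0,0],[0,0,0,0,0,0],[0,0,0,0,0,0],[0,0,0,0,0,0]], "gripper": 52, "force": 18}}

```text
time_s: 11.55
ee_pos: [0.6581, 0.1982, 0.0712]
tcp_rot: [3.141, 0.001, 3.016]
contact_force: [-1.1, 1.4, 5.2]
width: 0.0578
gripper_force: 18.0
```

Call:
{"name": "jog_arm", "arguments": {"deltas": [[0,0,3,0,0,0],[0,0,5,0,0,0],[0,0,10,0,0,0],[0,0,15,0,0,0],[0,0,0,0,0,0],[0,0,0,0,0,0]], "force": 25}}

```text
time_s: 12.05
ee_pos: [0.658, 0.198, 0.1043]
tcp_rot: [3.141, 0.001, 3.016]
contact_force: [-0.2, 1.5, -3.9]
width: 0.0575
gripper_force: 25.0
```

```bash
python3 - <<'E'
from h import *
o=dict(ee_pos=np.array([.6051,.2065,.2494]),tcp_rot=np.array([-3.1414,-.0006,3.016]))
im=cv2.imread("pics/w4.png")[:,:,::-1]
c,s,m=blob(im,(0,60,20),(20,255,130),(85,160,125,215));print(c,s,wplane(c,o,.025).round(4))
t=cv2.imread("pics/t4.png")[:,:,::-1];S=cv2.imread("pics/s4.png")[:,:,::-1]
c,s,m=blob(t,(0,60,20),(20,255,120),(370,165,412,205));print(c,s,plane("top",c,.025))
c,s,m=blob(S,(0,60,20),(20,255,150),(225,215,268,255));print(c,s,plane("scene",c,.025))
E
```

```text
[119.5 161.5] [117 160   6   4  14] [ 0.5389 -0.0983  0.025 ]
[374.  203.5] [374 203   1   2   2] [ 0.53456705 -0.10316271  0.025     ]
[245.86091549 236.54929577] [231 225  30  24 568] [ 0.57830627 -0.13971689  0.025     ]
```

Call:
{"name": "jog_arm", "arguments": {"deltas": [[0,0,30,0,0,0],[0,-10,25,0,0,0],[-5,-30,5,0,0,0],[-10,-36,0,0,0,0],[-10,-36,0,0,0,0],[-10,-36,0,0,0,0],[-10,-36,0,0,0,0],[-10,-30,0,0,0,0],[-5,-15,0,0,0,0],[0,0,0,0,0,0]]}}

```text
time_s: 12.88
ee_pos: [0.5967, -0.0344, 0.1628]
tcp_rot: [-3.141, -0.001, 3.012]
contact_force: [0.6, 0.0, -4.0]
width: 0.0576
gripper_force: 25.0
```

```bash
python3 - <<'E'
from h import *
o=telemetry.get_obs();im=imaging.snapshot("wrist");cv2.imwrite("pics/w5.png",im[:,:,::-1])
print(o["ee_pos"].round(4),o["tcp_rot"].round(4))
h=cv2.cvtColor(im,cv2.COLOR_RGB2HSV);m=cv2.inRange(h,(5,80,30),(20,255,125))
n,l,s,c=cv2.connectedComponentsWithStats(m)
for i in range(1,n):
    if s[i,4]>200:
        cs=cv2.findContours((l==i).astype(np.uint8),0,1)[0];e=cv2.fitEllipse(max(cs,key=len))
        print(c[i].round(1),s[i],np.round(e[0],1),wplane(e[0],o,.025).round(4))
E
```

```text
[ 0.5967 -0.0344  0.1628] [-3.1409e+00 -1.0000e-03  3.0123e+00]
[489.3 137.8] [ 473    0   61  257 2307] [500.6 139.5] [0.5632 0.1755 0.025 ]
[527.7  32.4] [520  15  14  42 272] [527.3  31.9] [0.4335 0.2347 0.025 ]
[523.8 151.2] [503 128  37  58 265] [518.7 163.8] [0.594  0.2018 0.025 ]
[223.3 179.1] [ 195  153   57   50 2348] [223.2 179. ] [ 0.5705 -0.139   0.025 ]
[624.4 374.7] [ 595  332   45   68 1663] [623.6 377.3] [1.2125 0.7149 0.025 ]
```

View pics/w5.png

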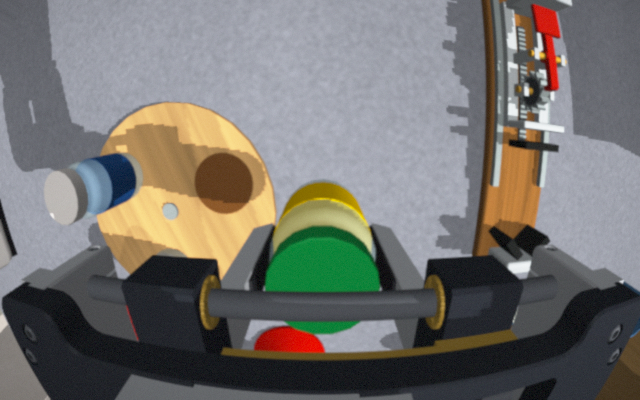

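Held jar is upright in the fingers; cork is at (223,179), about (0.5705, −0.139), agreeing with the other views within 5 mm.

Call:
{"name": "jog_arm", "arguments": {"deltas": [[-7,-30,0,0,0,0],[-8,-35,0,0,0,0],[-5,-25,0,0,0,0],[-3,-15,-5,0,0,0],[0,0,-20,0,0,0],[0,0,-25,0,0,0],[0,0,-15,0,0,0],[0,0,-6,0,0,0],[0,0,0,0,0,0],[0,0,0,0,0,0]]}}

```text
time_s: 13.77
ee_pos: [0.5753, -0.1357, 0.0929]
tcp_rot: [-3.142, 0.0, 3.017]
contact_force: [0.6, 0.2, -3.1]
width: 0.0576
gripper_force: 25.0
```

Call:
{"name": "jog_arm", "arguments": {"deltas": [[-1,-3.5,-3,0,0,0],[0,0,-3,0,0,0],[0,0,-2,0,0,0],[0,0,-2,0,0,0],[0,0,-1,0,0,0],[0,0,0,0,0,0],[0,0,0,0,0,0]]}}

```text
time_s: 14.35
ee_pos: [0.5738, -0.1396, 0.0815]
tcp_rot: [3.142, 0.0, 3.016]
contact_force: [-0.5, 0.3, -3.3]
width: 0.0576
gripper_force: 25.0
```

Call:
{"name": "jog_arm", "arguments": {"deltas": [[0,0,-1,0,0,0],[0,0,-1,0,0,0],[0,0,0,0,0,0],[0,0,0,0,0,0]]}}

```text
time_s: 14.68
ee_pos: [0.5738, -0.1396, 0.0794]
tcp_rot: [3.142, -0.0, 3.016]
contact_force: [0.8, 0.1, -3.3]
width: 0.0577
gripper_force: 25.0
```

Call:
{"name": "jog_arm", "arguments": {"deltas": [[0,0,-0.7,0,0,0],[0,0,-0.7,0,0,0],[0,0,-0.3,0,0,0],[0,0,0,0,0,0]]}}

```text
time_s: 15.02
ee_pos: [0.574, -0.1397, 0.0782]
tcp_rot: [-3.141, 0.001, 3.016]
contact_force: [-2.5, 0.4, 3.0]
width: 0.0575
gripper_force: 25.0
```

Call:
{"name": "jog_arm", "arguments": {"deltas": [[0,0,0.3,0,0,0],[0,0,0,0,0,0],[0,0,0,0,0,0],[0,0,0,0,0,0],[0,0,0,0,0,0],[0,0,0,0,0,0],[0,0,0,0,0,0]], "gripper": 88}}

```text
time_s: 15.6
ee_pos: [0.5738, -0.1396, 0.078]
tcp_rot: [-3.142, -0.0, 3.016]
contact_force: [0.6, 0.3, -1.1]
width: 0.088
gripper_force: 0.0
```

Call:
{"name": "jog_arm", "arguments": {"deltas": [[0,0,5,0,0,0],[0,0,15,0,0,0],[0,0,25,0,0,0],[0,0,30,0,0,0],[0,0,30,0,0,0],[0,0,30,0,0,0],[-30,20,0,0,0,0],[-30,20,0,0,0,0],[0,0,0,0,0,0],[0,0,0,0,0,0]]}}

```text
time_s: 16.43
ee_pos: [0.5132, -0.0991, 0.214]
tcp_rot: [-3.141, 0.001, 3.017]
contact_force: [-0.0, -0.0, -0.9]
width: 0.088
gripper_force: 0.0
```

```bash
python3 - <<'E'
from h import *
o=telemetry.get_obs();s=imaging.snapshot("scene");t=imaging.snapshot("top")
print(o["time_s"],o["ee_pos"].round(3),o["contact_force"].round(1),o["width"])
cv2.imwrite("pics/e.png",np.hstack([s[150:350,120:520],t[90:290,150:550]])[:,:,::-1])
a=np.vstack([s[150:350,120:520],t[90:290,150:550]]);cv2.imwrite("pics/e2.png",cv2.resize(a,None,fx=1.5,fy=1.5)[:,:,::-1])
try:
  a=blob(s,(45,100,40),(80,255,255),(200,150,300,300))[0];b=blob(t,(45,100,40),(80,255,255),(340,100,450,230))[0];print(a,b,tri(a,b))
except Exception as e:print(e)
E
```

```text
16.4333 [ 0.513 -0.099  0.214] [-0.  -0.  -0.9] 0.08803493517068034
attempt to get argmax of an empty sequence
```

View pics/e2.png

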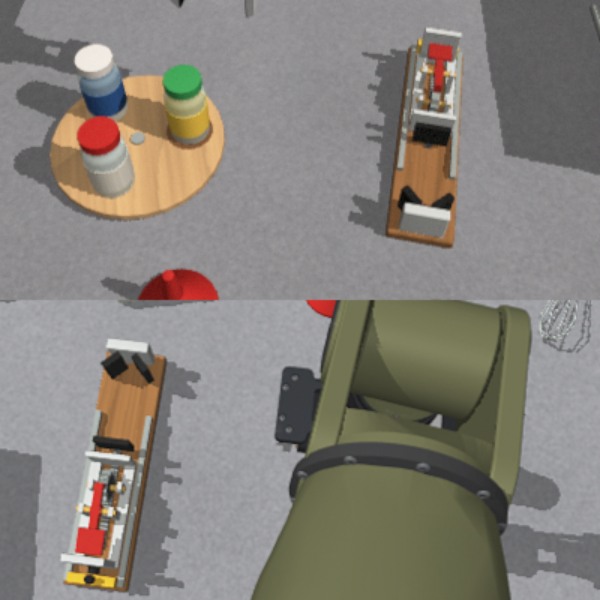

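The jar stands upright over the cork, the clamp is open against its stop, and the other jars are in place.

```bash
python3 -c "
from workcell import ticket
print(ticket.sign_off())"
```

```text
the job is handed in; nothing more can be done
None
```

The clamp is open with its jaw drawn back firmly to the stop, and the jar stands upright on the empty cork place with the other jars untouched. I handed the job in at about 16.5 s; the sign-off gave no verdict.

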